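# Load a shelf cleat into the drilling jig with a push stick

### The job

Lay the small wooden cleat on its edge in the open infeed end of the drilling jig's channel, and let go of it. Then take the push stick from its holder and with it push the cleat along the channel, under the clear guard, until it rests fully home against the stop; keep the gripper itself off the cleat once it is under the guard. Stand the stick back in its holder, let go, and leave the other things on the bench alone.

Things in the scene. Friction and masses are not known exactly. Their poses are not given: they have to be found in the camera images.
- jig: Drilling jig fixed to the bench: grey board 250 x 100 x 20 mm. Origin: centre of its underside, on the bench; x is the feed direction, z up. Two aluminium fences on it (14 mm high, 12 mm thick, x = -115 to +110 mm) form a channel 23 mm wide along y = 0; channel floor 20 mm above the origin. Clear guard over x = -4 to +46 mm; steel stop block 36 mm high, its face at x = +110 mm.
- infeed (a point): On the channel floor, 65 mm before the jig's centre (jig x = -65 mm): the middle of the open infeed, where the cleat's centre can be laid, the cleat then being wholly before the guard.
- stop (a point): Middle of the foot of the stop's face, at the channel floor: where the cleat's front end must come to rest. The cleat's tail end is then 24 mm in behind the guard's near edge, so to reach it the stick must lean 30 to 45 degrees from upright, its foot forward, its top back towards the infeed.
- guard_edge (a point): Middle of the lower, infeed-side edge of the clear plastic guard plate, 60 mm above the channel floor. The plate is 50 mm long (along the feed), 76 mm wide, 5 mm thick, on four 8 mm steel posts at jig x = 3 and 39, y = -31 and +31 mm; a brass bush on it rises to 97 mm above the bench.
- cleat: Loose dark wooden shelf cleat, a plain block 90 mm long (its x), 18 mm thick (y), 34 mm high (z), about 60 g, standing on its 18 mm wide edge on the bench. Origin: centre of its underside. Both ends are alike. It goes in the channel the same way up, its length along the channel, with 2.5 mm to spare on each side; it slides there on dry friction only.
- stick: Loose wooden push stick, straight, 210 mm long, about 60 g, standing upright in the holder. Origin: centre of its square flat foot; z runs up along the stick. The lower 140 mm is 12 x 12 mm, the top 70 mm a handle 20 x 20 mm, its faces square to the stick's x and y. It stands free on the holder's floor.
- holder: Wooden push stick holder fixed to the bench: a square open-topped box 46 x 46 mm, 80 mm high, with 7 mm walls (opening 32 x 32 mm) on a 70 x 70 x 4 mm foot. Origin: centre of its underside; the inner floor is 7 mm above it.
- jar: Bystander: closed glass jar, 60 mm across, 85 mm high. Origin at the centre of its underside.
- screwdriver: Bystander: screwdriver lying on the bench. Origin under its middle.
- carton: Bystander: cardboard carton 90 x 120 x 70 mm. Origin at the centre of its underside.
- alternator: Bystander: car alternator standing on end, 130 mm across, 117 mm high. Origin at the centre of its underside.
Not all that is in view belongs to the job. There is more than one size of the cleat; the job needs the larger.

How it is judged:
By the outcome, as a careful person would: the job done as asked, in the order asked, and still so for the second after the job is handed in, with the robot touching nothing.
It also fails if it takes over 64 s, if anything falls off the work surface, if the arm or the gripper's body presses on something with over 40 N, if the wrist force passes 120 N, or if a joint passes its speed limit or range.

### The arm

A 6-joint arm with a two-finger parallel gripper is mounted at the origin on the work surface. World frame = base frame: x ahead of the robot, y to its left, z up, the work surface at z = 0. Lengths are in m, angles in rad, forces in N, time in s.
With the tool pointing down it reaches from about 0.3 to 1 m from the base axis. Payload 5.1 kg.
Tool frame: the origin (TCP) lies at the very end of the fingers, on their centre line; the grasp point (between the pads) lies 19 mm behind it; z points along the fingers, y is the line along which they close (so a half turn about z gives the same grasp; the last joint's range is limited). The gripper opens to 95 mm and grips with 3 to 60 N. Pads are 20 mm wide; open, the fingers measure 119 mm over their backs; the gripper's body (75 mm by 180 mm) begins 59 mm behind the grasp point.
Start: joints at [-1.374, 0.124, 1.65, -0, 1.367, -0.083], TCP at [0.179, -0.625, 0.215] pointing down, gripper open.
Joint ranges: [-2.61, 2.61], [-1.02, 2.33], [0.03, 2.71], [-1.35, 4.49], [0.32, 2.68], [-2.91, 2.91]. Speed limits (rad/s): [2.57, 2.57, 3.14, 3.14, 3.14, 3.14].

### API

Orientations are given as a 3x3 rotation matrix whose columns are the frame's x, y, z axes.
In Python, from workcell import r gives the robot as it stands. The module is installed in compiled form; this text tells all that it offers.
- The arm moves only by the tool jog_arm, never from a script. Its argument "steps" is a list of rows, each a list of 3 entries, a list of its own where there are three numbers: the gripper's target within -1 to 1 (fully open at 1, half-way at 0, shut at -1), then the shift along the tool's x, y, z scaled (see below), then the turn, a rotation vector about the tool's x, y, z scaled (see below). In form: [[jaw, [dx, dy, dz], [rx, ry, rz]], ...]. A call has exactly 8 rows; each row is the pose to reach, as a shift and turn from the pose commanded when the call began, along the tool's axes at that moment; what a row does not reach only later rows make up. The controller multiplies each number of a shift by 10 cm and each number of a turn by 45 degrees. A row lasts 1/10 s, in which the tool goes at most 50 mm and 8.59 degrees, less where a joint would pass 70% of its speed; a pose out of reach is approached as far as the arm can. A call with a number of a shift or a turn outside -1 to 1 is refused whole. A call with a gripper value outside its range is refused whole. The fingers move at their own pace and stop on an object; "force" is the grip in N (left out, the last holds). Time passes only in rows, so rows that repeat a pose let the fingers close, or fill a call up. It gives the time, the measured TCP pose, the force, the opening and the grip force at its end, in the units of the state.
- r.sense(): the state, without advancing time (a new reading comes with each control period).
- r.capture(name): name is "scene" or "top" or "wrist"; returns a dict with "image" (384x512x3 uint8, red, green, blue), "fx", "fy", "cx", "cy" (pixels), "pose" (4x4, takes a point from camera to world coordinates). Camera axes: x right, y down, z forward; pixel columns grow to the right and rows downward; lengths in m; the calibration is good to about 2 mm. The wrist camera is an equidistant fisheye: a pixel r from the principal point sees the ray r / f radians off the axis. A picture is of the moment at which its call begins. There is no depth.
- r.sign_off(): hands the job in; it is judged then, once.
The state is a dict: "t": time; "q": joint angles; "joint_velocities": joint speeds; "tau": joint torques, N m; "ee_pos": TCP position; "eef_rot": TCP orientation; "wrist_force": force on the tool from outside, world axes, zero at the start; "wrist_torque": the same for the moment, N m; "finger_gap": finger opening in m; "grasp_force": force on a finger pad.
Only numpy, scipy, OpenCV 4.12 (cv2) and the standard library are available. Lean on these libraries where they do the work, as an engineer would, in place of code of your own. Each camera call takes 0.05 s, during which the arm holds its last target. There are 200 camera calls.

## Working session

There is one attempt and no reset: what is moved stays moved. The work goes in short steps, Python scripts to look and compute and a tool call to move; the robot and the scene stay as the last step left them, time stands still between calls to the robot, and variables do not carry over. Pictures are saved under pics/ and viewed, at most 10 in all, crops included, and the job is handed in when it is done.

Besides the shell and the picture viewer there is one more tool, called after "Emit:" as name(argument=value, ...), one argument or row to a line, values as JSON. jog_arm: Moves the arm, as the interface text tells. Shifts and turns lie within -1 to 1; 1 stands for 10 cm of shift or 45 degrees of turn. Its arguments: {"type":"object","properties":{"steps":{"type":"array"},"force":{"type":"number"}},"required":["steps"]}

```bash
mkdir -p pics
cat > h.py <<'E'
import numpy as np, cv2, pickle
def ray(c,u,v,fish=False):
    x=(u-c['cx'])/c['fx'];y=(v-c['cy'])/c['fy']
    if fish:
        t=np.hypot(x,y); d=np.array([np.sin(t)*x/max(t,1e-9),np.sin(t)*y/max(t,1e-9),np.cos(t)])
    else: d=np.array([x,y,1.])
    P=np.array(c['pose']); return P[:3,3],P[:3,:3]@d
def onz(c,u,v,z,fish=False):
    o,d=ray(c,u,v,fish); return o+d*(z-o[2])/d[2]
def proj(c,p,fish=False):
    P=np.array(c['pose']); q=P[:3,:3].T@(np.array(p)-P[:3,3])
    if fish:
        t=np.arctan2(np.hypot(q[0],q[1]),q[2]);n=np.hypot(q[0],q[1]); return c['cx']+c['fx']*t*q[0]/n,c['cy']+c['fy']*t*q[1]/n
    return c['cx']+c['fx']*q[0]/q[2],c['cy']+c['fy']*q[1]/q[2]
def cap(n,f):
    from workcell import r
    c=r.capture(n); pickle.dump(c,open(f+'.pkl','wb')); return c
def load(f): return pickle.load(open(f+'.pkl','rb'))
def save(f,im,box=None,w=800,h=600):
    im=im[...,::-1]
    if box: im=im[box[1]:box[3],box[0]:box[2]]
    s=min(w/im.shape[1],h/im.shape[0]); cv2.imwrite('pics/'+f,cv2.resize(im,None,fx=s,fy=s,interpolation=cv2.INTER_CUBIC))
E
python3 - <<'E'
from h import *
np.set_printoptions(precision=4,suppress=True)
for n in('top','scene'):
    c=cap(n,n); save(n+'0.png',c['image']); print(n,c['fx'],c['cx'],c['cy']);print(np.array(c['pose']))
from workcell import r
s=r.sense();print(s['ee_pos'],s['eef_rot'],s['finger_gap'],s['t'])
E
```

```text
top 393.1317054421216 254.5826897774511 187.67595702102614
[[ 0.0913 -0.9719  0.2168  0.3554]
 [-0.9958 -0.0884  0.0228  0.0361]
 [-0.003  -0.218  -0.9759  1.0589]
 [ 0.      0.      0.      1.    ]]
scene 348.2912875786436 256.81756438295764 188.92076035443765
[[ 0.5507  0.5534 -0.6249  1.0892]
 [ 0.8347 -0.3714  0.4066 -0.3101]
 [-0.0071 -0.7455 -0.6664  0.6284]
 [ 0.      0.      0.      1.    ]]
[ 0.1794 -0.6241  0.2135] [[ 0.9611  0.2762 -0.0004]
 [ 0.2762 -0.9611  0.0019]
 [ 0.0002 -0.0019 -1.    ]] 0.09499731066619978 0.1
```

View pics/top0.png

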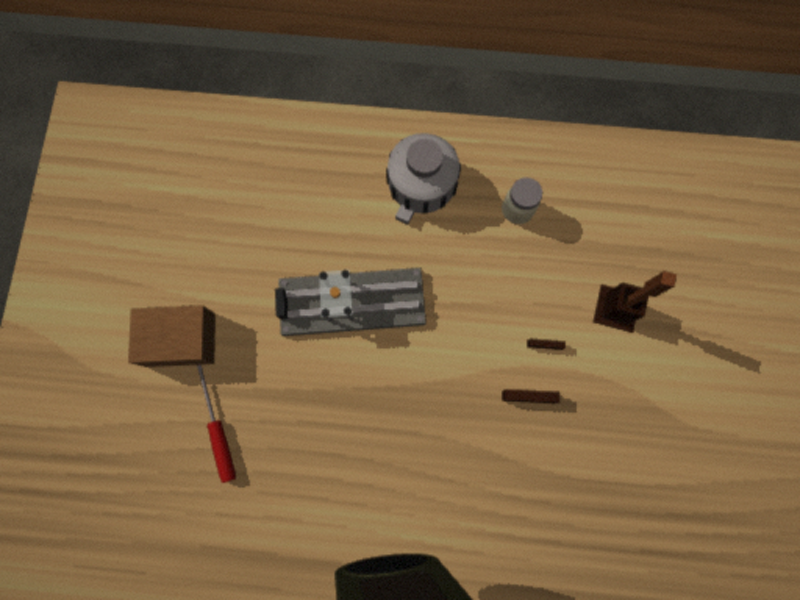

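View pics/scene0.png

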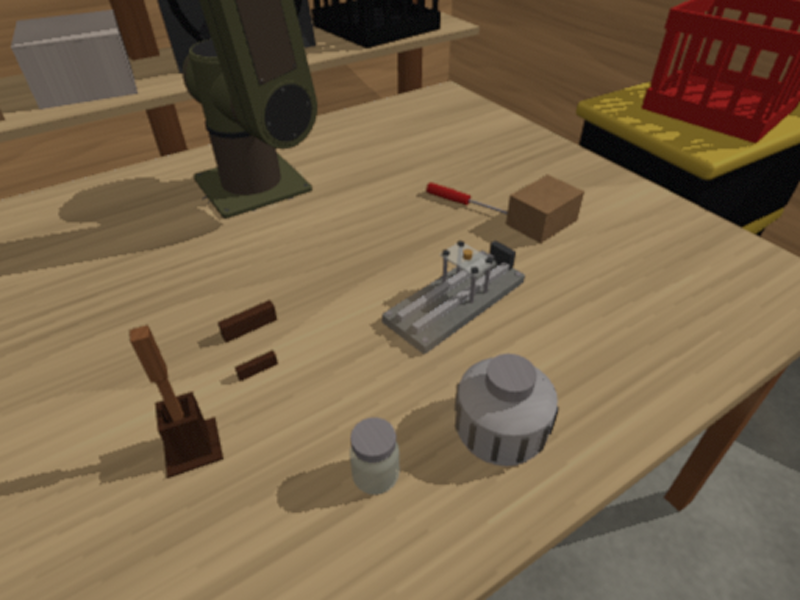

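Top view (800 px picture): the jig is at (350,300) with its stop at the left (281,303), and the stick in its holder at (622,305). Two dark blocks could be the cleat: (530,396), the longer, and (546,343), the shorter. The longer one fits the description. In the scene view they are at (247,320) and (256,365). I'll check this in a crop while measuring.

Run:
```python
from h import *
np.set_printoptions(precision=4,suppress=True)
c=load('top'); im=c['image']
save('crop1.png',im,(160,160,450,280))
k=1/1.5625
hsv=cv2.cvtColor(im,cv2.COLOR_RGB2HSV)
def comps(m,a=30):
    n,l,st,ce=cv2.connectedComponentsWithStats(m.astype(np.uint8))
    return [(i,st[i],l==i) for i in range(1,n) if st[i][4]>a]
m=(hsv[...,2]<75)&(im[...,0]>im[...,2]*1.5)
m[:150]=0;m[340:]=0;m[:,:300]=0
for i,st,mm in comps(m):
    r=cv2.minAreaRect(np.argwhere(mm)[:,::-1].astype(np.float32)); b=cv2.boxPoints(r)
    print(st,r); P=np.array([onz(c,*p,0.034)[:2] for p in b]); print(P,P.mean(0),np.linalg.norm(P-np.roll(P,1,0),axis=1))
# jig: low saturation
m=(hsv[...,1]<70); m[:165]=0;m[220:]=0;m[:,:170]=0;m[:,285:]=0
for i,st,mm in comps(m,300):
    r=cv2.minAreaRect(np.argwhere(mm)[:,::-1].astype(np.float32)); b=cv2.boxPoints(r)
    print('jig',st,r); P=np.array([onz(c,*p,0.020)[:2] for p in b]); print(b,P,P.mean(0),np.linalg.norm(P-np.roll(P,1,0),axis=1))
```

```text
[380 175  51  38 933] ((401.304443359375, 189.87899780273438), (33.647117614746094, 51.09673309326172), 41.76029968261719)
[[ 0.5841 -0.252 ]
 [ 0.6979 -0.341 ]
 [ 0.6413 -0.4083]
 [ 0.5301 -0.3191]] [ 0.6134 -0.3301] [0.086  0.1445 0.0879 0.1426]
[338 217  24   7 124] ((349.49114990234375, 220.11468505859375), (23.23904037475586, 5.215362071990967), 4.39870548248291)
[[ 0.5116 -0.1651]
 [ 0.5255 -0.1655]
 [ 0.5263 -0.2262]
 [ 0.5125 -0.2256]] [ 0.519  -0.1956] [0.0605 0.0138 0.0607 0.0138]
[321 250  38   9 275] ((339.5492248535156, 253.61383056640625), (37.22038269042969, 7.488452911376953), 3.1798298358917236)
[[ 0.4186 -0.1258]
 [ 0.4377 -0.1258]
 [ 0.4411 -0.2214]
 [ 0.422  -0.221 ]] [ 0.4299 -0.1735] [0.0953 0.0191 0.0957 0.0191]
jig [ 176  172   96   43 3357] ((223.27841186523438, 191.70806884765625), (38.6087532043457, 94.30662536621094), 85.46223449707031)
[[174.7456 176.1948]
 [268.7566 168.7336]
 [271.8112 207.2213]
 [177.8002 214.6825]] [[0.5985 0.2802]
 [0.6427 0.0266]
 [0.537  0.0096]
 [0.4942 0.2577]] [0.5681 0.1435] [0.1067 0.2574 0.107  0.2518]
```

View pics/crop1.png

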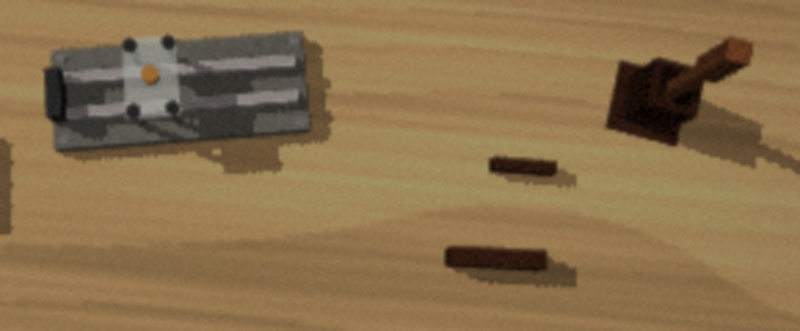

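The crop confirms the longer block at (495,258) is the larger cleat: it measures about 95 mm against 60 mm for the one at (522,166). Moving to hover over it.

Emit:
jog_arm(
  steps=[
    [1,[0.3,-0.3,0],[0,0,0]],
    [1,[0.6,-0.6,0],[0,0,0]],
    [1,[0.91,-0.91,0],[0,0,0]],
    [1,[0.91,-0.91,0],[0,0,0]],
    [1,[0.91,-0.91,0],[0,0,0]],
    [1,[0.91,-0.91,0],[0,0,0]],
    [1,[0.91,-0.91,0],[0,0,0]],
    [1,[0.91,-0.91,0],[0,0,0]],
  ],
)

```text
t: 0.9
ee_pos: [0.2412, -0.5129, 0.2145]
eef_rot: [[0.961, 0.275, -0.0], [0.275, -0.961, 0.0], [-0.0, -0.0, -1.0]]
wrist_force: [0.1, -0.5, 0.2]
finger_gap: 0.095
grasp_force: 0.0
```

Emit:
jog_arm(
  steps=[
    [1,[0.3,-0.3,0],[0,0,0]],
    [1,[0.6,-0.6,0],[0,0,0]],
    [1,[0.91,-0.91,0],[0,0,0]],
    [1,[0.91,-0.91,0],[0,0,0]],
    [1,[0.91,-0.91,0],[0,0,0]],
    [1,[0.91,-0.91,0],[0,0,0]],
    [1,[0.91,-0.91,0],[0,0,0]],
    [1,[0.91,-0.91,0],[0,0,0]],
  ],
)

```text
t: 1.7
ee_pos: [0.3036, -0.4004, 0.2145]
eef_rot: [[0.962, 0.275, -0.0], [0.275, -0.962, 0.0], [-0.0, -0.0, -1.0]]
wrist_force: [-0.6, -0.6, 0.5]
finger_gap: 0.0951
grasp_force: 0.0
```

Emit:
jog_arm(
  steps=[
    [1,[0.3,-0.3,0],[0,0,0]],
    [1,[0.6,-0.6,0],[0,0,0]],
    [1,[0.91,-0.91,0],[0,0,0]],
    [1,[0.91,-0.91,0],[0,0,0]],
    [1,[0.91,-0.91,0],[0,0,0]],
    [1,[0.91,-0.91,0],[0,0,0]],
    [1,[0.91,-0.91,0],[0,0,0]],
    [1,[0.91,-0.91,0],[0,0,0]],
  ],
)

```text
t: 2.5
ee_pos: [0.366, -0.2879, 0.2146]
eef_rot: [[0.962, 0.274, -0.0], [0.274, -0.962, 0.0], [-0.0, -0.0, -1.0]]
wrist_force: [0.1, 0.6, -0.1]
finger_gap: 0.0954
grasp_force: 0.0
```

Emit:
jog_arm(
  steps=[
    [1,[0.3,-0.3,0],[0,0,-0.1]],
    [1,[0.6,-0.6,0],[0,0,-0.25]],
    [1,[0.91,-0.91,0],[0,0,-0.4]],
    [1,[0.91,-0.91,0],[0,0,-0.55]],
    [1,[0.91,-0.91,0],[0,0,-0.7]],
    [1,[0.91,-0.91,0],[0,0,-0.84]],
    [1,[0.91,-0.91,0],[0,0,-0.84]],
    [1,[0.91,-0.91,0],[0,0,-0.84]],
  ],
)

```text
t: 3.3
ee_pos: [0.4287, -0.1748, 0.2146]
eef_rot: [[0.593, 0.805, -0.0], [0.805, -0.593, 0.0], [-0.0, -0.0, -1.0]]
wrist_force: [-0.2, 0.2, -0.3]
finger_gap: 0.0957
grasp_force: 0.0
```

Emit:
jog_arm(
  steps=[
    [1,[0,0,0],[0,0,-0.15]],
    [1,[0,0,0],[0,0,-0.3]],
    [1,[0,0,0],[0,0,-0.45]],
    [1,[0,0,0],[0,0,-0.6]],
    [1,[0,0,0],[0,0,-0.75]],
    [1,[0,0,0],[0,0,-0.84]],
    [1,[0,0,0],[0,0,-0.84]],
    [1,[0,0,0],[0,0,-0.84]],
  ],
)

```text
t: 4.1
ee_pos: [0.4287, -0.1746, 0.2147]
eef_rot: [[-0.025, 1.0, 0.0], [1.0, 0.025, -0.0], [-0.0, 0.0, -1.0]]
wrist_force: [-0.5, 0.2, 0.4]
finger_gap: 0.095
grasp_force: 0.0
```

Run:
```python
from h import *
np.set_printoptions(precision=4,suppress=True)
c=cap('wrist','w1'); save('w1.png',c['image']); print(c['fx'],c['cx'],c['cy']);print(np.array(c['pose']))
from workcell import r
s=r.sense();print(s['ee_pos'],s['eef_rot'],s['q'],s['t'],s['wrist_force'])
im=c['image'];print(proj(c,(.43,-.1735,.034),True))
hsv=cv2.cvtColor(im,cv2.COLOR_RGB2HSV)
m=((hsv[...,2]<75)&(im[...,0]>im[...,2]*1.4)).astype(np.uint8)
n,l,st,ce=cv2.connectedComponentsWithStats(m)
for i in range(1,n):
    if st[i][4]<150: continue
    pts=np.argwhere(l==i)[:,::-1]
    b=cv2.boxPoints(cv2.minAreaRect(np.array([onz(c,*p,.034,True)[:2]*1000 for p in pts],np.float32)))
    print(st[i],b.mean(0),np.linalg.norm(b-np.roll(b,1,0),axis=1),b.tolist())
```

```text
297.3186396354542 261.5229582813113 191.27455932949314
[[ 0.9997  0.0244  0.0067  0.4268]
 [ 0.0253 -0.9641 -0.2643 -0.0994]
 [-0.      0.2644 -0.9644  0.3855]
 [ 0.      0.      0.      1.    ]]
[ 0.4287 -0.1746  0.2147] [[-0.026   0.9997  0.    ]
 [ 0.9997  0.026  -0.    ]
 [-0.      0.     -1.    ]] [-0.5027 -0.3071  2.0514  0.      1.3973 -0.5287] 4.15 [-0.3119  0.4378  0.3657]
(np.float64(262.6188333570499), np.float64(173.571025358287))
[   0    0   57  131 6230] [69.5277 -5.7551] [131.17   200.0512 131.17   200.0512] [[-2.2591781616210938, 89.9169921875], [10.407875061035156, -109.73275756835938], [141.31466674804688, -101.42720031738281], [128.64761352539062, 98.22254943847656]]
[256 137  15  73 955] [ 430.4236 -173.9278] [17.0477 89.4611 17.0477 89.4611] [[420.45330810546875, -129.4972381591797], [423.35516357421875, -218.91127014160156], [440.39385986328125, -218.35829162597656], [437.49200439453125, -128.9442596435547]]
[324 168  16  48 554] [ 516.494  -194.4687] [15.6486 61.0351 15.6486 61.0351] [[508.6195068359375, -163.9640350341797], [508.7198486328125, -224.9990081787
[... 1851 characters left out ...]
[191.2433   8.0317 191.2433   8.0317] [[375.00250244140625, -389.8457336425781], [375.3167724609375, -397.8712463378906], [566.41357421875, -390.3881530761719], [566.0993041992188, -382.3626403808594]]
[ 144  336  196   41 2941] [ 402.9577 -489.5861] [326.981   87.0933 326.981   87.0933] [[238.7639617919922, -448.7708740234375], [240.21580505371094, -535.85205078125], [567.1514282226562, -530.4012451171875], [565.6995849609375, -443.320068359375]]
[369 356  17  28 212] [ 656.738  -539.3975] [ 27.5976 101.5355  27.5976 101.5355] [[623.9869995117188, -498.22528076171875], [664.1410522460938, -591.4835815429688], [689.4889526367188, -580.5696411132812], [649.3348999023438, -487.31134033203125]]
```

View pics/w1.png

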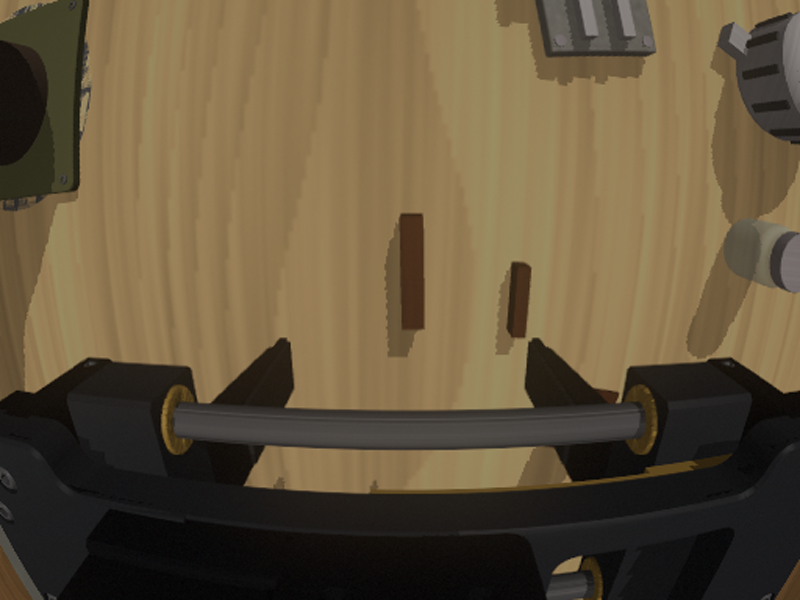

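The wrist view shows the larger cleat at (412,270) and the smaller at (520,300), with the jig's infeed end at the top (600,25). The cleat is at (0.4304,-0.1739) with yaw 91.9°. I'll descend to a TCP height of 18 mm and grip.

Emit:
jog_arm(
  steps=[
    [0.2,[0,0.02,0.15],[0,0,0]],
    [0.2,[0.01,0.02,0.35],[0,0,0]],
    [0.2,[0.01,0.02,0.6],[0,0,0]],
    [0.2,[0.01,0.02,0.85],[0,0,0]],
    [0.2,[0.01,0.02,1],[0,0,0]],
    [0.2,[0.01,0.02,1],[0,0,0]],
    [0.2,[0.01,0.02,1],[0,0,0]],
    [0.2,[0.01,0.02,1],[0,0,0]],
  ],
)

```text
t: 4.95
ee_pos: [0.4317, -0.1738, 0.1161]
eef_rot: [[-0.028, 1.0, 0.002], [1.0, 0.028, -0.001], [-0.001, 0.002, -1.0]]
wrist_force: [0.6, 0.9, 0.4]
finger_gap: 0.0569
grasp_force: 0.0
```

Emit:
jog_arm(
  steps=[
    [0.2,[0,0,0.2],[0,0,0]],
    [0.2,[0,0,0.4],[0,0,0]],
    [0.2,[0,0,0.6],[0,0,0]],
    [0.2,[0,0,0.75],[0,0,0]],
    [0.2,[0,0,0.87],[0,0,0]],
    [0.2,[0,0,0.97],[0,0,0]],
    [0.2,[0,0,0.97],[0,0,0]],
    [0.2,[0,0,0.97],[0,0,0]],
  ],
)

```text
t: 5.75
ee_pos: [0.4312, -0.1735, 0.0182]
eef_rot: [[-0.028, 1.0, 0.001], [1.0, 0.028, -0.0], [-0.0, 0.001, -1.0]]
wrist_force: [0.6, 0.0, -0.4]
finger_gap: 0.057
grasp_force: 0.0
```

Emit:
jog_arm(
  force=20,
  steps=[
    [-1,[0,0,0],[0,0,0]],
    [-1,[0,0,0],[0,0,0]],
    [-1,[0,0,0],[0,0,0]],
    [-1,[0,0,0],[0,0,0]],
    [-1,[0,0,0],[0,0,0]],
    [-1,[0,0,0],[0,0,0]],
    [-1,[0,0,0],[0,0,0]],
    [-1,[0,0,0],[0,0,0]],
  ],
)

```text
t: 6.55
ee_pos: [0.4308, -0.1733, 0.0177]
eef_rot: [[-0.028, 1.0, 0.0], [1.0, 0.028, 0.0], [0.0, 0.0, -1.0]]
wrist_force: [0.3, 0.6, 0.6]
finger_gap: 0.0181
grasp_force: 20.0
```

Emit:
jog_arm(
  steps=[
    [-1,[0,0,-0.05],[0,0,0]],
    [-1,[0,0,-0.15],[0,0,0]],
    [-1,[0,0,-0.3],[0,0,0]],
    [-1,[0,0,-0.45],[0,0,0]],
    [-1,[0,0,-0.6],[0,0,0]],
    [-1,[0,0,-0.75],[0,0,0]],
    [-1,[0,0,-0.9],[0,0,0]],
    [-1,[0,0,-0.9],[0,0,0]],
  ],
)

```text
t: 7.35
ee_pos: [0.4325, -0.1742, 0.1108]
eef_rot: [[-0.028, 1.0, 0.005], [1.0, 0.029, -0.003], [-0.003, 0.005, -1.0]]
wrist_force: [-0.1, -0.3, -0.2]
finger_gap: 0.0179
grasp_force: 20.0
```

Run:
```python
from h import *
c=cap('wrist','w2')
print([proj(c,p,True) for p in [(.54,.01,.02),(.64,.027,.02),(.495,.258,.02),(.6,.28,.02)]])
save('w2.png',c['image'],(200,0,512,234))
```

```text
[(np.float64(382.0572057986851), np.float64(7.116208595094832)), (np.float64(464.6594164993247), np.float64(14.32344327677805)), (np.float64(325.45855514870243), np.float64(-162.8742202999064)), (np.float64(405.35357393433094), np.float64(-152.5695014309334))]
```

View pics/w2.png

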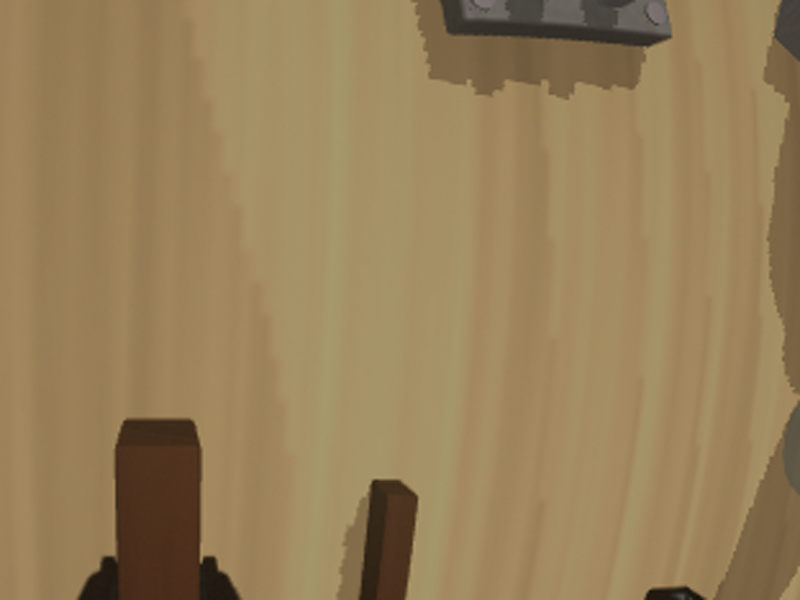

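The crop shows the cleat gripped squarely at (158,520), and the jig's near end at (555,35). Carrying it towards the infeed.

Emit:
jog_arm(
  steps=[
    [-1,[0.1,0.1,-0.1],[0,0,0]],
    [-1,[0.25,0.22,-0.2],[0,0,0]],
    [-1,[0.4,0.35,-0.3],[0,0,0]],
    [-1,[0.55,0.47,-0.3],[0,0,0]],
    [-1,[0.7,0.6,-0.3],[0,0,0]],
    [-1,[0.85,0.72,-0.3],[0,0,0]],
    [-1,[0.95,0.8,-0.3],[0,0,0]],
    [-1,[0.95,0.8,-0.3],[0,0,0]],
  ],
)

```text
t: 8.2
ee_pos: [0.5086, -0.0746, 0.1373]
eef_rot: [[-0.031, 1.0, -0.001], [1.0, 0.031, 0.0], [0.001, -0.001, -1.0]]
wrist_force: [0.1, -0.0, -1.4]
finger_gap: 0.0175
grasp_force: 20.0
```

Emit:
jog_arm(
  steps=[
    [-1,[0.1,0.1,-0.1],[0,0,-0.03]],
    [-1,[0.25,0.22,-0.2],[0,0,-0.06]],
    [-1,[0.4,0.35,-0.3],[0,0,-0.09]],
    [-1,[0.55,0.47,-0.3],[0,0,-0.12]],
    [-1,[0.7,0.6,-0.3],[0,0,-0.15]],
    [-1,[0.85,0.72,-0.3],[0,0,-0.18]],
    [-1,[0.95,0.8,-0.3],[0,0,-0.18]],
    [-1,[0.95,0.8,-0.3],[0,0,-0.18]],
  ],
)

```text
t: 9.0
ee_pos: [0.586, 0.0222, 0.1678]
eef_rot: [[-0.17, 0.985, -0.0], [0.985, 0.17, 0.0], [0.0, 0.0, -1.0]]
wrist_force: [-0.5, 0.1, -1.1]
finger_gap: 0.0179
grasp_force: 20.0
```

Run:
```python
from h import *
np.set_printoptions(precision=4,suppress=True)
c=cap('wrist','w3')
from workcell import r
s=r.sense();print(s['ee_pos'],s['eef_rot'],s['t'])
for jx,jy in((-125,-50),(-125,50),(125,50),(125,-50)):
    u=np.array([-.17,.985]);v=np.array([-.985,-.17]); p=np.array([.568,.1435])+(jx*u+jy*v)/1000
    print(proj(c,(*p,.02),True))
save('w3.png',c['image'],(130,0,394,198))
```

```text
[0.5855 0.0215 0.1676] [[-0.1699  0.9855 -0.0006]
 [ 0.9855  0.1699 -0.0003]
 [-0.0002 -0.0006 -1.    ]] 9.05
(np.float64(308.9120353783636), np.float64(182.86821546546375))
(np.float64(218.98002188771267), np.float64(182.84287306972615))
(np.float64(218.9980219398322), np.float64(-34.233953242815744))
(np.float64(308.95848124593044), np.float64(-33.88891264432198))
```

View pics/w3.png

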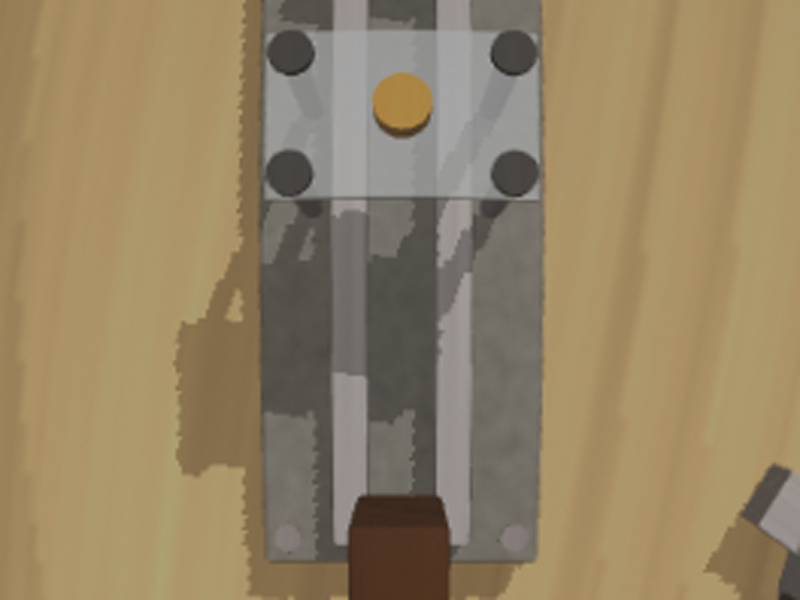

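The crop shows the channel between fence inner edges x=367 and x=437, with the fence ends at y=545. The board's near corners are (266,562) and (537,562), and the guard's near edge is y=199. The cleat is poised over the infeed mouth at (400,550).

Run:
```python
from h import *
np.set_printoptions(precision=4,suppress=True)
c=load('w3'); k=264/800
f=lambda x,y,z: onz(c,130+x*k,y*k,z,True)[:2]
L=[f(367,545,.034),f(367,230,.034)];R=[f(437,545,.034),f(437,230,.034)]
for a in(L,R): d=a[1]-a[0];print(a,np.degrees(np.arctan2(d[1],d[0])))
e=(L[0]+R[0])/2; g=(L[1]+R[1])/2; print('width',np.linalg.norm(L[0]-R[0]),np.linalg.norm(L[1]-R[1]),e,g)
b=[f(266,562,.02),f(537,562,.02)];print('board',b,np.mean(b,0),np.linalg.norm(b[0]-b[1]))
p=[f(263,199,.085),f(541,199,.085)];print('plate',p,np.mean(p,0),np.linalg.norm(p[0]-p[1]))
u=(g-e)/np.linalg.norm(g-e);print('u',u,'infeed',e+.05*u, 'center',e+.115*u, np.mean(b,0)+.125*u,np.mean(p,0)+.004*u)
# cleat front end top edge
q=[f(350,527,.186-.002),f(447,527,.184)];print('cleat front',np.mean(q,0),np.linalg.norm(q[0]-q[1]))
print('expect', np.array([.5855,.0215])+.045*u)
# independent: board side edges in top view
t=load('top')
for jx,jy in((-125,-50),(-125,50)): pass
```

```text
[array([0.5746, 0.0245]), array([0.5567, 0.131 ])] 99.54798722764384
[array([0.5986, 0.0287]), array([0.5796, 0.135 ])] 100.10516029539077
width 0.0243101410225069 0.023259996345228465 [0.5866 0.0266] [0.5682 0.133 ]
board [array([0.5391, 0.0087]), array([0.6372, 0.0256])] [0.5881 0.0172] 0.09960929577043912
plate [array([0.5293, 0.1298]), array([0.6056, 0.1431])] [0.5674 0.1364] 0.07747667756837284
u [-0.1707  0.9853] infeed [0.5781 0.0759] center [0.567  0.1399] [0.5668 0.1403] [0.5667 0.1404]
cleat front [0.5789 0.0641] 0.017026279720070342
expect [0.5778 0.0658]
```

Emit:
jog_arm(
  steps=[
    [-1,[0.1,0.01,0],[0,0,0]],
    [-1,[0.25,0.015,0.1],[0,0,0]],
    [-1,[0.4,0.015,0.25],[0,0,0]],
    [-1,[0.5,0.015,0.45],[0,0,0]],
    [-1,[0.55,0.015,0.65],[0,0,0]],
    [-1,[0.55,0.015,0.85],[0,0,0]],
    [-1,[0.55,0.015,1],[0,0,0]],
    [-1,[0.55,0.015,1],[0,0,0]],
  ],
)

```text
t: 9.85
ee_pos: [0.5745, 0.0761, 0.0638]
eef_rot: [[-0.169, 0.986, -0.007], [0.986, 0.169, -0.0], [0.001, -0.007, -1.0]]
wrist_force: [-0.6, -0.7, 0.1]
finger_gap: 0.018
grasp_force: 20.0
```

Run:
```python
from h import *
np.set_printoptions(precision=4,suppress=True)
c=cap('wrist','w4')
from workcell import r
s=r.sense();print(s['ee_pos'],s['eef_rot'][:,0],s['t'])
u=np.array([-.1705,.9853]);n=np.array([.9853,.1705]);C=np.array([.5668,.1402])
print('err along,lat (mm)',(np.array(s['ee_pos'])[:2]-(C-.065*u))@np.c_[u,n]*1000)
save('w4.png',c['image'],(181,70,341,190))
for jy in(-11.5,11.5): print([proj(c,(*(C+jx*u-jy/1000*n),.034),True) for jx in(-.02,-.005)])
```

```text
[0.5759 0.076  0.0657] [-0.1693  0.9856  0.0005] 9.9
err along,lat (mm) [ 0.1755 -1.984 ]
[(np.float64(283.32958535704796), np.float64(157.11949633676653)), (np.float64(283.5720052881102), np.float64(135.23267512278247))]
[(np.float64(249.61639710824477), np.float64(157.0804184938118)), (np.float64(249.4445895948777), np.float64(135.18205341491299))]
```

View pics/w4.png

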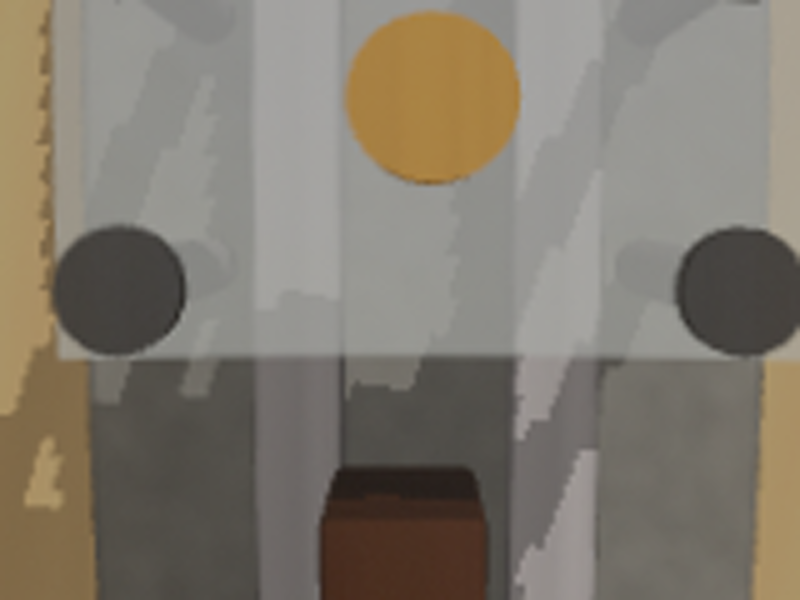

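The crop shows the channel between x=341 and 513 (middle 427), while the cleat's front end is centred at about 404. That puts it roughly 2 to 3 mm left, partly because the arm was still settling. I'll let it settle and measure again.

Emit:
jog_arm(
  steps=[
    [-1,[0,0.01,0],[0,0,0]],
    [-1,[0,0.01,0],[0,0,0]],
    [-1,[0,0.01,0],[0,0,0]],
    [-1,[0,0.01,0],[0,0,0]],
    [-1,[0,0.01,0],[0,0,0]],
    [-1,[0,0.01,0],[0,0,0]],
    [-1,[0,0.01,0],[0,0,0]],
    [-1,[0,0.01,0],[0,0,0]],
  ],
)

```text
t: 10.7
ee_pos: [0.5784, 0.0758, 0.0676]
eef_rot: [[-0.169, 0.986, -0.0], [0.986, 0.169, -0.0], [0.0, -0.0, -1.0]]
wrist_force: [0.3, -0.1, -0.5]
finger_gap: 0.0175
grasp_force: 20.0
```

Run:
```python
from h import *
np.set_printoptions(precision=4,suppress=True)
c=cap('wrist','w5'); im=c['image'].astype(int)
from workcell import r
s=r.sense();print(s['ee_pos'],s['eef_rot'][:,0],s['t'])
u=np.array([-.1705,.9853]);n=np.array([.9853,.1705]);C=np.array([.5668,.1402])
print('err',(np.array(s['ee_pos'])[:2]-(C-.065*u))@np.c_[u,n]*1000)
for row in (148,156,160,170,175,180):
    g=np.abs(np.diff(im[row,225:305].sum(1))); i=[j+225.5 for j in range(1,78) if g[j]>45 and g[j]>=g[j-1] and g[j]>=g[j+1]]
    print(row,i)
```

```text
[0.5784 0.0758 0.0676] [-0.169   0.9856  0.0001] 10.75
err [-0.4077  0.4888]
148 [242.5, 278.5, 284.5]
156 [226.5, 242.5, 276.5]
160 [226.5, 242.5, 276.5, 289.5, 293.5]
170 [226.5, 243.5, 245.5, 276.5, 285.5, 293.5]
175 [226.5, 243.5, 278.5, 283.5, 292.5]
180 [243.5, 278.5, 292.5]
```

Emit:
jog_arm(
  steps=[
    [-1,[0,-0.01,0],[0,0,0]],
    [-1,[0,-0.01,0.03],[0,0,0]],
    [-1,[0,-0.01,0.09],[0,0,0]],
    [-1,[0,-0.01,0.15],[0,0,0]],
    [-1,[0,-0.01,0.21],[0,0,0]],
    [-1,[0,-0.01,0.26],[0,0,0]],
    [-1,[0,-0.01,0.29],[0,0,0]],
    [-1,[0,-0.01,0.29],[0,0,0]],
  ],
)

```text
t: 11.55
ee_pos: [0.5774, 0.0756, 0.0383]
eef_rot: [[-0.169, 0.986, -0.001], [0.986, 0.169, -0.0], [0.0, -0.001, -1.0]]
wrist_force: [-0.4, 0.7, -0.4]
finger_gap: 0.0178
grasp_force: 20.0
```

Emit:
jog_arm(
  steps=[
    [-1,[0,0,0],[0,0,0]],
    [-1,[0,0,0],[0,0,0]],
    [-1,[0,0,0],[0,0,0]],
    [-1,[0,0,0],[0,0,0]],
    [-1,[0,0,0],[0,0,0]],
    [-1,[0,0,0],[0,0,0]],
    [-1,[0,0,0],[0,0,0]],
    [-1,[0,0,0],[0,0,0]],
  ],
)

```text
t: 12.35
ee_pos: [0.5775, 0.0756, 0.0387]
eef_rot: [[-0.169, 0.986, -0.0], [0.986, 0.169, -0.0], [0.0, -0.0, -1.0]]
wrist_force: [-0.0, 0.0, -1.0]
finger_gap: 0.0177
grasp_force: 20.0
```

Emit:
jog_arm(
  steps=[
    [-1,[0,0,0.007],[0,0,0]],
    [-1,[0,0,0.007],[0,0,0]],
    [-0.3,[0,0,0.007],[0,0,0]],
    [-0.3,[0,0,0.007],[0,0,0]],
    [-0.3,[0,0,0.007],[0,0,0]],
    [-0.3,[0,0,0.007],[0,0,0]],
    [-0.3,[0,0,0.007],[0,0,0]],
    [-0.3,[0,0,0.007],[0,0,0]],
  ],
)

```text
t: 13.15
ee_pos: [0.5775, 0.0756, 0.038]
eef_rot: [[-0.169, 0.986, 0.0], [0.986, 0.169, -0.0], [-0.0, 0.0, -1.0]]
wrist_force: [-0.4, 0.4, 0.4]
finger_gap: 0.0332
grasp_force: 0.0
```

Emit:
jog_arm(
  steps=[
    [-0.3,[0,0,-0.1],[0,0,0]],
    [-0.3,[0,0,-0.25],[0,0,0]],
    [-0.3,[0,0,-0.4],[0,0,0]],
    [0.5,[0,0,-0.6],[0,0,0]],
    [0.5,[0,0,-0.8],[0,0,0]],
    [0.5,[0,0,-1],[0,0,0]],
    [0.5,[0,0,-1],[0,0,0]],
    [0.5,[0,0,-1],[0,0,0]],
  ],
)

```text
t: 13.95
ee_pos: [0.578, 0.0757, 0.1393]
eef_rot: [[-0.169, 0.986, 0.002], [0.986, 0.169, 0.0], [-0.0, 0.002, -1.0]]
wrist_force: [-0.5, -0.4, -0.6]
finger_gap: 0.0673
grasp_force: 0.0
```

Emit:
jog_arm(
  steps=[
    [0.5,[0,0,-0.2],[0,0,0]],
    [0.5,[0,0,-0.4],[0,0,0]],
    [0.5,[0,0,-0.6],[0,0,0]],
    [0.5,[0,0,-0.8],[0,0,0]],
    [0.5,[0,0,-1],[0,0,0]],
    [0.5,[0,0,-1],[0,0,0]],
    [0.5,[0,0,-1],[0,0,0]],
    [0.5,[0,0,-1],[0,0,0]],
  ],
)

```text
t: 14.75
ee_pos: [0.5765, 0.0756, 0.2356]
eef_rot: [[-0.169, 0.986, -0.004], [0.986, 0.169, -0.0], [0.0, -0.004, -1.0]]
wrist_force: [1.2, -0.2, -0.1]
finger_gap: 0.0716
grasp_force: 0.0
```

Run:
```python
from h import *
np.set_printoptions(precision=4,suppress=True)
t=load('top');s=load('scene');k=1/1.5625
print('stick top(top view)',onz(t,667*k,278*k,.217),'scene',onz(s,141*k,333*k,.217))
print('holder base corners', [onz(t,160+x*290/800,160+y*290/800,.004)[:2] for x,y in((609,127),(620,62),(679,145))])
c=cap('wrist','w6'); im=c['image']
from workcell import r
q=r.sense();print(q['ee_pos'],q['t'])
hsv=cv2.cvtColor(im,cv2.COLOR_RGB2HSV)
m=((hsv[...,2]<80)&(im[...,0]>im[...,2]*1.4)).astype(np.uint8)
n,l,st,ce=cv2.connectedComponentsWithStats(m)
u=np.array([-.1705,.9853]);nn=np.array([.9853,.1705]);C=np.array([.5668,.1402])
for i in range(1,n):
    if st[i][4]<250: continue
    P=np.array([onz(c,*p,.054,True)[:2] for p in np.argwhere(l==i)[:,::-1]])-C
    b=cv2.boxPoints(cv2.minAreaRect((P@np.c_[u,-nn]*1000).astype(np.float32)))
    if abs(b.mean(0)).max()<110: print(st[i],b.mean(0),b.tolist())
```

```text
stick top(top view) [ 0.5988 -0.3203  0.217 ] scene [ 0.6    -0.3207  0.217 ]
holder base corners [array([ 0.57  , -0.2855]), array([ 0.6369, -0.295 ]), array([ 0.5582, -0.3542])]
[0.5765 0.0756 0.2356] 14.8
[ 256  138   15   73 1092] [-66.0438   0.2027] [[-110.9015884399414, -8.535679817199707], [-21.197399139404297, -8.594149589538574], [-21.18596649169922, 8.941058158874512], [-110.89015197753906, 8.999527931213379]]
```

The cleat lies at jig x = -66 mm, y = 0.2 mm, parallel to the channel. The stick top is at about (0.599,-0.320), and both fixed cameras agree on that. Moving to hover over it.

Emit:
jog_arm(
  steps=[
    [0.5,[0,0,-0.25],[0,0,0]],
    [0.5,[-0.2,-0.02,-0.5],[0,0,0]],
    [0.5,[-0.5,-0.05,-0.65],[0,0,0]],
    [0.5,[-0.8,-0.08,-0.65],[0,0,0]],
    [0.5,[-0.98,-0.11,-0.65],[0,0,0]],
    [0.5,[-0.98,-0.11,-0.65],[0,0,0]],
    [0.5,[-0.98,-0.11,-0.65],[0,0,0]],
    [0.5,[-0.98,-0.11,-0.65],[0,0,0]],
  ],
)

```text
t: 15.6
ee_pos: [0.5829, -0.022, 0.3021]
eef_rot: [[-0.17, 0.985, -0.001], [0.985, 0.17, 0.001], [0.001, -0.001, -1.0]]
wrist_force: [-0.2, 0.4, 0.2]
finger_gap: 0.0715
grasp_force: 0.0
```

Emit:
jog_arm(
  steps=[
    [0.5,[-0.3,-0.03,0],[0,0,0]],
    [0.5,[-0.6,-0.06,0],[0,0,0]],
    [0.5,[-0.9,-0.09,0],[0,0,0]],
    [0.5,[-0.98,-0.11,0],[0,0,0]],
    [0.5,[-0.98,-0.11,0],[0,0,0]],
    [0.5,[-0.98,-0.11,0],[0,0,0]],
    [0.5,[-0.98,-0.11,0],[0,0,0]],
    [0.5,[-0.98,-0.11,0],[0,0,0]],
  ],
)

```text
t: 16.4
ee_pos: [0.589, -0.1201, 0.3031]
eef_rot: [[-0.17, 0.985, 0.0], [0.985, 0.17, 0.0], [0.0, 0.0, -1.0]]
wrist_force: [0.1, 0.7, -0.8]
finger_gap: 0.0714
grasp_force: 0.0
```

Emit:
jog_arm(
  steps=[
    [0.5,[-0.3,-0.03,0],[0,0,0]],
    [0.5,[-0.6,-0.06,0],[0,0,0]],
    [0.5,[-0.9,-0.09,0],[0,0,0]],
    [0.5,[-0.98,-0.11,0],[0,0,0]],
    [0.5,[-0.98,-0.11,0],[0,0,0]],
    [0.5,[-0.98,-0.11,0],[0,0,0]],
    [0.5,[-0.98,-0.11,0],[0,0,0]],
    [0.5,[-0.98,-0.11,0],[0,0,0]],
  ],
)

```text
t: 17.2
ee_pos: [0.5948, -0.2186, 0.3032]
eef_rot: [[-0.17, 0.985, 0.0], [0.985, 0.17, 0.0], [0.0, 0.0, -1.0]]
wrist_force: [-0.7, -0.5, -0.2]
finger_gap: 0.0713
grasp_force: 0.0
```

Emit:
jog_arm(
  steps=[
    [0.5,[-0.3,-0.03,0],[0,0,0.1]],
    [0.5,[-0.6,-0.06,0],[0,0,0.2]],
    [0.5,[-0.9,-0.09,0],[0,0,0.3]],
    [0.5,[-0.98,-0.11,0],[0,0,0.42]],
    [0.5,[-0.98,-0.11,0],[0,0,0.42]],
    [0.5,[-0.98,-0.11,0],[0,0,0.42]],
    [0.5,[-0.98,-0.11,0],[0,0,0.42]],
    [0.5,[-0.98,-0.11,0],[0,0,0.42]],
  ],
)

```text
t: 18.0
ee_pos: [0.6005, -0.3172, 0.3032]
eef_rot: [[0.157, 0.988, 0.0], [0.988, -0.157, -0.0], [0.0, 0.0, -1.0]]
wrist_force: [-0.0, -0.2, -0.3]
finger_gap: 0.0714
grasp_force: 0.0
```

Run:
```python
from h import *
np.set_printoptions(precision=4,suppress=True)
c=cap('wrist','w7')
from workcell import r
s=r.sense();print(s['ee_pos'],s['eef_rot'],s['t']);print(c['pose'])
p=proj(c,(.5995,-.3205,.217),True);print(p)
x,y=int(p[0])-60,int(p[1])-45
print(x,y);save('w7.png',c['image'],(x,y,x+120,y+90))
```

```text
[ 0.6005 -0.3173  0.3032] [[ 0.1577  0.9875  0.0002]
 [ 0.9875 -0.1577 -0.0001]
 [-0.0001  0.0002 -1.    ]] 18.05
[[ 0.9875 -0.152  -0.0413  0.6122]
 [-0.1575 -0.9524 -0.2611 -0.2428]
 [ 0.0003  0.2644 -0.9644  0.4741]
 [ 0.      0.      0.      1.    ]]
(np.float64(261.1107188434603), np.float64(200.04168922157336))
201 155
```

View pics/w7.png

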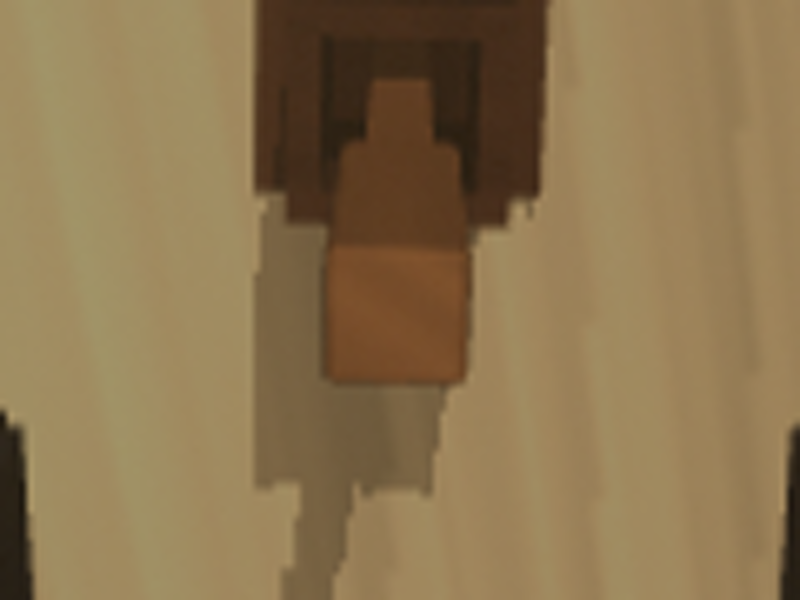

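The crop shows the stick's handle top as a square at (329–469, 247–381), aligned with the tool and just behind the centre, with the foot in the holder opening. Nudging by -5 mm in x, descending and gripping.

Emit:
jog_arm(
  steps=[
    [0.5,[-0.05,0,0.1],[0,0,0]],
    [0.5,[-0.05,0,0.25],[0,0,0]],
    [0.5,[-0.05,0,0.4],[0,0,0]],
    [0.5,[-0.05,0,0.5],[0,0,0]],
    [0.5,[-0.05,0,0.6],[0,0,0]],
    [0.5,[-0.05,0,0.69],[0,0,0]],
    [0.5,[-0.05,0,0.69],[0,0,0]],
    [0.5,[-0.05,0,0.69],[0,0,0]],
  ],
)

```text
t: 18.85
ee_pos: [0.5996, -0.3231, 0.234]
eef_rot: [[0.159, 0.987, 0.0], [0.987, -0.159, -0.0], [-0.0, 0.0, -1.0]]
wrist_force: [-0.1, 0.5, -0.6]
finger_gap: 0.0713
grasp_force: 0.0
```

Emit:
jog_arm(
  steps=[
    [0.5,[0,0,0.1],[0,0,0]],
    [0.5,[0,0,0.25],[0,0,0]],
    [0.5,[0,0,0.4],[0,0,0]],
    [0.5,[0,0,0.5],[0,0,0]],
    [0.5,[0,0,0.6],[0,0,0]],
    [0.5,[0,0,0.69],[0,0,0]],
    [0.5,[0,0,0.69],[0,0,0]],
    [0.5,[0,0,0.69],[0,0,0]],
  ],
)

```text
t: 19.65
ee_pos: [0.5996, -0.3231, 0.1649]
eef_rot: [[0.159, 0.987, 0.0], [0.987, -0.159, -0.0], [-0.0, 0.0, -1.0]]
wrist_force: [0.3, -0.3, 0.3]
finger_gap: 0.0715
grasp_force: 0.0
```

Emit:
jog_arm(
  force=30,
  steps=[
    [-1,[0,0,0],[0,0,0]],
    [-1,[0,0,0],[0,0,0]],
    [-1,[0,0,0],[0,0,0]],
    [-1,[0,0,0],[0,0,0]],
    [-1,[0,0,0],[0,0,0]],
    [-1,[0,0,0],[0,0,0]],
    [-1,[0,0,0],[0,0,0]],
    [-1,[0,0,0],[0,0,0]],
  ],
)

```text
t: 20.45
ee_pos: [0.5996, -0.3231, 0.1649]
eef_rot: [[0.159, 0.987, -0.0], [0.987, -0.159, 0.0], [0.0, -0.0, -1.0]]
wrist_force: [-0.1, -0.9, 0.1]
finger_gap: 0.0193
grasp_force: 30.0
```

Run:
```python
from h import *
np.set_printoptions(precision=4,suppress=True)
from workcell import r
s=r.sense();print(s['ee_pos'],s['finger_gap'],s['grasp_force'],s['wrist_force'],s['q'])
c=cap('wrist','w8');im=c['image']
print(c['pose'],s['eef_rot'])
save('w8.png',im,(171,140,351,275))
```

```text
[ 0.5996 -0.3231  0.1649] 0.019275082145638545 29.999685287475586 [-0.1209 -0.8677  0.1075] [-0.573   0.2238  1.6219 -0.      1.296  -0.413 ]
[[ 0.9872 -0.1538 -0.0422  0.6114]
 [-0.1595 -0.9521 -0.261  -0.2488]
 [-0.0001  0.2644 -0.9644  0.3358]
 [ 0.      0.      0.      1.    ]] [[ 0.1593  0.9872 -0.0001]
 [ 0.9872 -0.1593  0.    ]
 [ 0.     -0.0001 -1.    ]]
```

Stick gripped (19.3 mm gap). Lifting it out and carrying it towards the infeed.

Emit:
jog_arm(
  steps=[
    [-1,[0,0,-0.05],[0,0,0]],
    [-1,[0,0,-0.15],[0,0,0]],
    [-1,[0,0,-0.3],[0,0,0]],
    [-1,[0,0,-0.45],[0,0,0]],
    [-1,[0,0,-0.6],[0,0,0]],
    [-1,[0,0,-0.75],[0,0,0]],
    [-1,[0,0,-0.9],[0,0,0]],
    [-1,[0,0,-1],[0,0,0]],
  ],
)

```text
t: 21.3
ee_pos: [0.6, -0.3234, 0.2674]
eef_rot: [[0.159, 0.987, 0.002], [0.987, -0.159, -0.001], [-0.001, 0.002, -1.0]]
wrist_force: [0.4, -0.8, -0.5]
finger_gap: 0.0199
grasp_force: 30.0
```

Emit:
jog_arm(
  steps=[
    [-1,[0,0,-0.1],[0,0,0]],
    [-1,[0.1,-0.02,-0.15],[0,0,0]],
    [-1,[0.25,-0.04,-0.15],[0,0,0]],
    [-1,[0.4,-0.06,-0.15],[0,0,0]],
    [-1,[0.55,-0.08,-0.15],[0,0,0]],
    [-1,[0.7,-0.1,-0.15],[0,0,0]],
    [-1,[0.8,-0.12,-0.15],[0,0,0]],
    [-1,[0.9,-0.12,-0.15],[0,0,0]],
  ],
)

```text
t: 22.1
ee_pos: [0.602, -0.2311, 0.2798]
eef_rot: [[0.159, 0.987, -0.0], [0.987, -0.159, -0.0], [-0.0, -0.0, -1.0]]
wrist_force: [-0.2, 0.5, -1.3]
finger_gap: 0.0203
grasp_force: 30.0
```

Emit:
jog_arm(
  steps=[
    [-1,[0.1,-0.02,0],[0,0,-0.05]],
    [-1,[0.25,-0.04,0],[0,0,-0.1]],
    [-1,[0.4,-0.06,0],[0,0,-0.18]],
    [-1,[0.55,-0.08,0],[0,0,-0.26]],
    [-1,[0.7,-0.1,0],[0,0,-0.34]],
    [-1,[0.8,-0.12,0],[0,0,-0.42]],
    [-1,[0.9,-0.12,0],[0,0,-0.42]],
    [-1,[0.9,-0.12,0],[0,0,-0.42]],
  ],
)

```text
t: 22.9
ee_pos: [0.6047, -0.1402, 0.28]
eef_rot: [[-0.17, 0.985, 0.0], [0.985, 0.17, 0.0], [0.0, 0.0, -1.0]]
wrist_force: [-0.4, -0.5, -0.9]
finger_gap: 0.0197
grasp_force: 30.0
```

Emit:
jog_arm(
  steps=[
    [-1,[0,0,0],[0,0.08,0]],
    [-1,[0,0,0],[0,0.2,0]],
    [-1,[0,0,0],[0,0.33,0]],
    [-1,[0,0,0],[0,0.46,0]],
    [-1,[0,0,0],[0,0.6,0]],
    [-1,[0,0,0],[0,0.75,0]],
    [-1,[0,0,0],[0,0.89,0]],
    [-1,[0,0,0],[0,0.89,0]],
  ],
)

```text
t: 23.7
ee_pos: [0.604, -0.1438, 0.2764]
eef_rot: [[-0.123, 0.986, -0.11], [0.754, 0.165, 0.636], [0.645, -0.005, -0.764]]
wrist_force: [-0.1, -0.3, -2.1]
finger_gap: 0.0201
grasp_force: 30.0
```

```bash
cat > foot.py <<'E'
from h import *
from workcell import r
np.set_printoptions(precision=4,suppress=True)
u=np.array([-.1705,.9853]);n=np.array([.9853,.1705]);C=np.array([.5668,.1402])
s=r.sense();p=np.array(s['ee_pos']);R=np.array(s['eef_rot'])
F=p+.158*R[:,2]
j=lambda q:np.r_[(q[:2]-C)@np.c_[u,-n],q[2]]*1000
print('t',s['t'],'tcp',p,'jig',j(p),'foot jig',j(F),'tilt',np.degrees(np.arccos(-R[2,2])));print(R,s['q'],s['wrist_force'],s['finger_gap'])
E
python3 foot.py
```

```text
t 23.7 tcp [ 0.604  -0.1438  0.2764] jig [-286.2095   11.8013  276.3963] foot jig [-184.2502   11.8623  155.702 ] tilt 40.19183884364407
[[-0.123   0.9862 -0.1104]
 [ 0.7539  0.1652  0.6358]
 [ 0.6453 -0.005  -0.7639]] [-0.5529  0.2709  1.4935  0.5261  1.8473 -0.6941] [-0.1004 -0.2973 -2.123 ] 0.02006336476119557
```

Emit:
jog_arm(
  steps=[
    [-1,[0,0.02,0.05],[0,0,0]],
    [-1,[-0.03,0.04,0.15],[0,0,0]],
    [-1,[-0.07,0.06,0.25],[0,0,0]],
    [-1,[-0.11,0.08,0.35],[0,0,0]],
    [-1,[-0.15,0.1,0.45],[0,0,0]],
    [-1,[-0.18,0.12,0.55],[0,0,0]],
    [-1,[-0.2,0.12,0.6],[0,0,0]],
    [-1,[-0.2,0.12,0.6],[0,0,0]],
  ],
)

```text
t: 24.5
ee_pos: [0.6119, -0.116, 0.2199]
eef_rot: [[-0.128, 0.986, -0.111], [0.754, 0.169, 0.635], [0.644, -0.002, -0.765]]
wrist_force: [-0.8, 0.4, -1.0]
finger_gap: 0.0198
grasp_force: 30.0
```

```bash
python3 foot.py
python3 - <<'E'
from h import *
c=cap('scene','s2'); save('s2.png',c['image'],(190,130,350,250))
w=cap('wrist','w9')
E
```

```text
t 24.5 tcp [ 0.6119 -0.116   0.2199] jig [-260.1324   -0.796   219.8589] foot jig [-158.3248   -0.6847   99.0367] tilt 40.11988560607871
[[-0.1284  0.9855 -0.1106]
 [ 0.7538  0.1695  0.6348]
 [ 0.6444 -0.0018 -0.7647]] [-0.5131  0.2975  1.5573  0.5315  1.7491 -0.7122] [-0.7519  0.3707 -1.0484] 0.01978629794682268
```

View pics/s2.png

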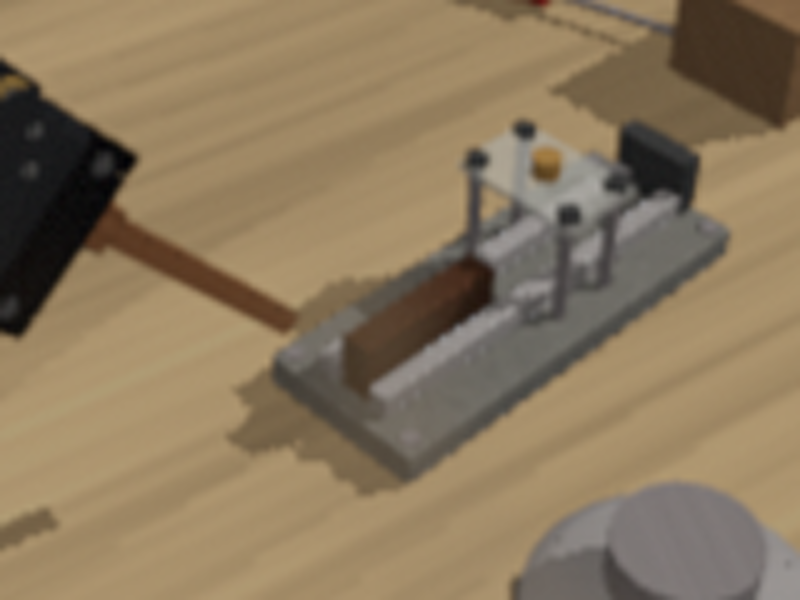

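The crop shows the stick leaning with its foot at (293,322), just short of the infeed, and the cleat in the channel with its tail end at (368,365). I'll check the foot in this view against the pose, then lower it behind the tail.

Run:
```python
from h import *
c=load('s2');p=np.array([.6119,-.116,.2199]);R=np.array([[-0.1284,0.9855,-0.1106],[0.7538,0.1695,0.6348],[0.6444,-0.0018,-0.7647]])
for a,b in((6,6),(6,-6),(-6,6),(-6,-6),(0,0)):
    q=proj(c,p+R@np.array([a/1e3,b/1e3,.158]));print(((q[0]-190)*5,(q[1]-130)*5))
```

```text
(np.float64(299.40020734266994), np.float64(315.6962589091026))
(np.float64(281.46877268125866), np.float64(302.63822383435456))
(np.float64(284.5580150231932), np.float64(337.9974281384592))
(np.float64(266.76207767052676), np.float64(324.7619081343821))
(np.float64(283.00742947549793), np.float64(320.2495582391971))
```

Emit:
jog_arm(
  steps=[
    [-1,[-0.02,0,0.06],[0,0,0]],
    [-1,[-0.06,-0.01,0.18],[0,0,0]],
    [-1,[-0.1,-0.01,0.3],[0,0,0]],
    [-1,[-0.14,-0.01,0.42],[0,0,0]],
    [-1,[-0.18,-0.01,0.54],[0,0,0]],
    [-1,[-0.22,-0.01,0.64],[0,0,0]],
    [-1,[-0.24,-0.01,0.7],[0,0,0]],
    [-1,[-0.24,-0.01,0.7],[0,0,0]],
  ],
)

```text
t: 25.4
ee_pos: [0.6063, -0.0898, 0.1508]
eef_rot: [[-0.128, 0.986, -0.111], [0.754, 0.169, 0.635], [0.644, -0.002, -0.765]]
wrist_force: [0.5, 1.1, -0.1]
finger_gap: 0.0201
grasp_force: 30.0
```

```bash
python3 foot.py
```

```text
t 25.4 tcp [ 0.6063 -0.0898  0.1508] jig [-233.4055    0.2631  150.8294] foot jig [-131.5867    0.3645   30.0165] tilt 40.12517029180505
[[-0.1284  0.9855 -0.1105]
 [ 0.7538  0.1694  0.6349]
 [ 0.6445 -0.0018 -0.7646]] [-0.4842  0.3264  1.6439  0.537   1.6359 -0.7478] [ 0.5224  1.095  -0.11  ] 0.02008263788155822
```

Emit:
jog_arm(
  steps=[
    [-1,[0.07,0,0.06],[0,0,0]],
    [-1,[0.15,0,0.127],[0,0,0]],
    [-1,[0.23,0,0.194],[0,0,0]],
    [-1,[0.31,0,0.262],[0,0,0]],
    [-1,[0.39,0,0.33],[0,0,0]],
    [-1,[0.47,0,0.397],[0,0,0]],
    [-1,[0.55,0,0.465],[0,0,0]],
    [-1,[0.61,0,0.515],[0,0,0]],
  ],
)

```text
t: 26.2
ee_pos: [0.5932, -0.0107, 0.152]
eef_rot: [[-0.13, 0.986, -0.109], [0.754, 0.169, 0.634], [0.644, -0.0, -0.765]]
wrist_force: [0.1, -0.5, 1.4]
finger_gap: 0.0199
grasp_force: 30.0
```

Emit:
jog_arm(
  steps=[
    [-1,[0.05,0,0.042],[0,0,0]],
    [-1,[0.1,0,0.084],[0,0,0]],
    [-1,[0.15,0,0.127],[0,0,0]],
    [-1,[0.2,0,0.169],[0,0,0]],
    [-1,[0.25,0,0.211],[0,0,0]],
    [-1,[0.3,0,0.253],[0,0,0]],
    [-1,[0.35,0,0.295],[0,0,0]],
    [-1,[0.38,0,0.32],[0,0,0]],
  ],
)

```text
t: 27.0
ee_pos: [0.5848, 0.0378, 0.1518]
eef_rot: [[-0.129, 0.986, -0.109], [0.754, 0.169, 0.634], [0.644, -0.0, -0.765]]
wrist_force: [0.7, -1.1, 0.9]
finger_gap: 0.0201
grasp_force: 30.0
```

```bash
python3 foot.py
```

```text
t 27.0 tcp [0.5848 0.0378 0.1518] jig [-103.9356   -0.3146  151.8314] foot jig [-2.26   -0.4052 30.898 ] tilt 40.05726958046343
[[-0.1295  0.9856 -0.1092]
 [ 0.7544  0.1694  0.6342]
 [ 0.6436 -0.0002 -0.7654]] [-0.3193  0.2015  1.7935  0.6045  1.5317 -0.635 ] [ 0.7459 -1.0912  0.9174] 0.020086057848589738
```

Emit:
jog_arm(
  steps=[
    [-1,[0.015,0,0.013],[0,0,0]],
    [-1,[0.03,0,0.025],[0,0,0]],
    [-1,[0.046,0,0.039],[0,0,0]],
    [-1,[0.061,0,0.052],[0,0,0]],
    [-1,[0.076,0,0.064],[0,0,0]],
    [-1,[0.091,0,0.077],[0,0,0]],
    [-1,[0.107,0,0.09],[0,0,0]],
    [-1,[0.122,0,0.103],[0,0,0]],
  ],
)

```text
t: 27.8
ee_pos: [0.5823, 0.0531, 0.1519]
eef_rot: [[-0.129, 0.986, -0.109], [0.754, 0.169, 0.634], [0.643, -0.0, -0.765]]
wrist_force: [0.1, -0.0, 0.6]
finger_gap: 0.0198
grasp_force: 30.0
```

Emit:
jog_arm(
  steps=[
    [-1,[0.003,0,0.003],[0,0,0]],
    [-1,[0.006,0,0.005],[0,0,0]],
    [-1,[0.009,0,0.008],[0,0,0]],
    [-1,[0.012,0,0.01],[0,0,0]],
    [-1,[0.015,0,0.013],[0,0,0]],
    [-1,[0.015,0,0.013],[0,0,0]],
    [-1,[0.015,0,0.013],[0,0,0]],
    [-1,[0.015,0,0.013],[0,0,0]],
  ],
)

```text
t: 28.6
ee_pos: [0.582, 0.0549, 0.1519]
eef_rot: [[-0.129, 0.986, -0.109], [0.754, 0.169, 0.634], [0.644, 0.0, -0.765]]
wrist_force: [0.2, -0.9, -0.1]
finger_gap: 0.0197
grasp_force: 30.0
```

```bash
python3 foot.py
```

```text
t 28.6 tcp [0.582  0.0549 0.1519] jig [-86.649   -0.4473 151.855 ] foot jig [15.0219 -0.6014 30.9177] tilt 40.055097161140154
[[-0.1294  0.9856 -0.1088]
 [ 0.7544  0.169   0.6343]
 [ 0.6435  0.     -0.7654]] [-0.2949  0.1879  1.8092  0.614   1.5168 -0.6179] [ 0.1591 -0.8519 -0.1454] 0.01972833771665016
```

Not in contact with the stop yet, so I'll continue in small increments.

Emit:
jog_arm(
  steps=[
    [-1,[0.003,0,0.003],[0,0,0]],
    [-1,[0.006,0,0.005],[0,0,0]],
    [-1,[0.009,0,0.008],[0,0,0]],
    [-1,[0.012,0,0.01],[0,0,0]],
    [-1,[0.015,0,0.013],[0,0,0]],
    [-1,[0.015,0,0.013],[0,0,0]],
    [-1,[0.015,0,0.013],[0,0,0]],
    [-1,[0.015,0,0.013],[0,0,0]],
  ],
)

```text
t: 29.4
ee_pos: [0.582, 0.0559, 0.1521]
eef_rot: [[-0.13, 0.986, -0.108], [0.756, 0.169, 0.633], [0.642, 0.0, -0.767]]
wrist_force: [-0.1, -6.6, 1.9]
finger_gap: 0.0202
grasp_force: 30.0
```

Emit:
jog_arm(
  steps=[
    [-1,[0.003,0,0.003],[0,0,0]],
    [-1,[0.006,0,0.005],[0,0,0]],
    [-1,[0.009,0,0.008],[0,0,0]],
    [-1,[0.012,0,0.01],[0,0,0]],
    [-1,[0.015,0,0.013],[0,0,0]],
    [-1,[0.015,0,0.013],[0,0,0]],
    [-1,[0.015,0,0.013],[0,0,0]],
    [-1,[0.015,0,0.013],[0,0,0]],
  ],
)

```text
t: 30.2
ee_pos: [0.5819, 0.0569, 0.1527]
eef_rot: [[-0.131, 0.986, -0.108], [0.757, 0.169, 0.631], [0.64, 0.001, -0.768]]
wrist_force: [-0.5, -9.0, 5.4]
finger_gap: 0.0199
grasp_force: 30.0
```

```bash
python3 foot.py;python3 - <<'E'
from h import *
c=cap('top','t3'); im=c['image']
hsv=cv2.cvtColor(im,cv2.COLOR_RGB2HSV)
u=np.array([-.1705,.9853]);n=np.array([.9853,.1705]);C=np.array([.5668,.1402])
# sample brightness / redness along channel centre at cleat top height
for x in range(20,118,3):
    p=C+u*x/1000; q=proj(c,(*p,.054)); print(x,im[int(round(q[1])),int(round(q[0]))],end=';')
E
```

```text
t 30.2 tcp [0.5819 0.0569 0.1527] jig [-84.6183  -0.6744 152.7499] foot jig [16.5716 -0.9214 31.4099] tilt 39.82767453000338
[[-0.1306  0.9856 -0.1077]
 [ 0.7568  0.1692  0.6314]
 [ 0.6405  0.001  -0.768 ]] [-0.2907  0.184   1.8107  0.6126  1.5138 -0.614 ] [-0.4565 -9.0178  5.3645] 0.019940613205918268
20 [122 109  92];23 [130 107  80];26 [127  97  66];29 [150 136 119];32 [157 147 134];35 [157 146 135];38 [156 148 136];41 [158 148 138];44 [156 148 135];47 [158 147 135];50 [78 55 44];53 [61 31 20];56 [64 32 22];59 [63 34 21];62 [61 30 18];65 [57 27 12];68 [61 35 20];71 [66 36 23];74 [69 40 28];77 [63 34 22];80 [63 33 17];83 [62 30 19];86 [62 34 23];89 [62 33 22];92 [63 36 19];95 [64 34 18];98 [65 37 21];101 [65 36 22];104 [59 29 18];107 [64 33 19];110 [52 48 46];113 [50 50 49];116 [49 48 46];
```

The force against the stop rose to about 10 N, and in the top view the cleat reaches the stop's face at jig x≈110 mm, so it is home. Retracting the stick straight back, then untilting.

Emit:
jog_arm(
  steps=[
    [-1,[-0.03,0,-0.025],[0,0,0]],
    [-1,[-0.1,0,-0.084],[0,0,0]],
    [-1,[-0.2,0,-0.169],[0,0,0]],
    [-1,[-0.31,0,-0.262],[0,0,0]],
    [-1,[-0.43,0,-0.363],[0,0,0]],
    [-1,[-0.55,0,-0.465],[0,0,0]],
    [-1,[-0.67,0,-0.566],[0,0,0]],
    [-1,[-0.75,0,-0.633],[0,0,0]],
  ],
)

```text
t: 31.05
ee_pos: [0.5984, -0.0398, 0.152]
eef_rot: [[-0.129, 0.986, -0.108], [0.755, 0.168, 0.634], [0.643, 0.0, -0.766]]
wrist_force: [-0.1, 0.3, -0.1]
finger_gap: 0.02
grasp_force: 30.0
```

Emit:
jog_arm(
  steps=[
    [-1,[-0.1,0,-0.084],[0,0,0]],
    [-1,[-0.2,0,-0.169],[0,0,0]],
    [-1,[-0.31,0,-0.262],[0,0,0]],
    [-1,[-0.42,0,-0.355],[0,0,0]],
    [-1,[-0.42,0,-0.5],[0,0,0]],
    [-1,[-0.42,0,-0.7],[0,0,0]],
    [-1,[-0.42,0,-0.9],[0,0,0]],
    [-1,[-0.42,0,-1],[0,0,0]],
  ],
)

```text
t: 31.85
ee_pos: [0.6152, -0.1345, 0.204]
eef_rot: [[-0.131, 0.986, -0.106], [0.755, 0.168, 0.633], [0.642, 0.003, -0.767]]
wrist_force: [0.2, -0.3, 0.0]
finger_gap: 0.0198
grasp_force: 30.0
```

```bash
python3 foot.py
```

```text
t 31.85 tcp [ 0.6152 -0.1345  0.204 ] jig [-278.9427   -0.8518  203.9897] foot jig [-177.5061   -1.3809   82.8568] tilt 39.94476231657281
[[-0.1308  0.9857 -0.1062]
 [ 0.7554  0.1685  0.6332]
 [ 0.642   0.0026 -0.7667]] [-0.5336  0.3294  1.5442  0.5214  1.7376 -0.7411] [ 0.2181 -0.3083  0.0183] 0.019780385417079632
```

Emit:
jog_arm(
  steps=[
    [-1,[0.08,0,-0.1],[0,-0.05,0]],
    [-1,[0.18,0,-0.22],[0,-0.15,0]],
    [-1,[0.3,0,-0.36],[0,-0.28,0]],
    [-1,[0.4,0,-0.48],[0,-0.42,0]],
    [-1,[0.5,0,-0.6],[0,-0.57,0]],
    [-1,[0.52,0,-0.62],[0,-0.72,0]],
    [-1,[0.52,0,-0.62],[0,-0.84,0]],
    [-1,[0.52,0,-0.62],[0,-0.89,0]],
  ],
)

```text
t: 32.65
ee_pos: [0.6142, -0.1309, 0.2846]
eef_rot: [[-0.172, 0.985, 0.003], [0.985, 0.172, -0.003], [-0.004, 0.003, -1.0]]
wrist_force: [0.6, -1.0, -1.0]
finger_gap: 0.0199
grasp_force: 30.0
```

```bash
python3 foot.py
python3 - <<'E'
from h import *
w=load('w9');c=cap('wrist','w10')
a=w['image'];b=c['image']
x0,y0,x1,y1=211,90,311,250
im=np.hstack([a[y0:y1,x0:x1],b[y0:y1,x0:x1]])
save('w10.png',im)
from workcell import r
s=r.sense();p=np.array(s['ee_pos']);R=np.array(s['eef_rot'])
for z in(-.03,0,.018,.08,.158):
    q=proj(c,p+R@np.array([0.006,0,z]),True);print(z,q,((q[0]-x0)*600/160,(q[1]-y0)*600/160))
E
```

```text
t 32.65 tcp [ 0.6142 -0.1309  0.2846] jig [-275.1635   -0.4465  284.6205] foot jig [-275.7593   -0.8882  126.6223] tilt 0.2689765670358385
[[-0.1717  0.9851  0.0034]
 [ 0.9851  0.1717 -0.0032]
 [-0.0038  0.0028 -1.    ]] [-0.2944  0.0395  1.6232 -0.0021  1.4747 -0.4668] [ 0.5852 -0.9776 -1.0282] 0.0199458517005814
-0.03 (np.float64(261.1730954293721), np.float64(246.2948561314199)) (np.float64(188.14910786014536), np.float64(586.1057104928246))
0 (np.float64(261.1980106809365), np.float64(225.1171174192251)) (np.float64(188.2425400535118), np.float64(506.68919032209413))
0.018 (np.float64(261.2099978256095), np.float64(215.2094935668513)) (np.float64(188.2874918460356), np.float64(469.5356008756924))
0.08 (np.float64(261.24015928065495), np.float64(191.0101403174112)) (np.float64(188.40059730245608), np.float64(378.78802619029204))
0.158 (np.float64(261.26369016188124), np.float64(172.79282530642377)) (np.float64(188.48883810705465), np.float64(310.4730948990891))
```

View pics/w10.png

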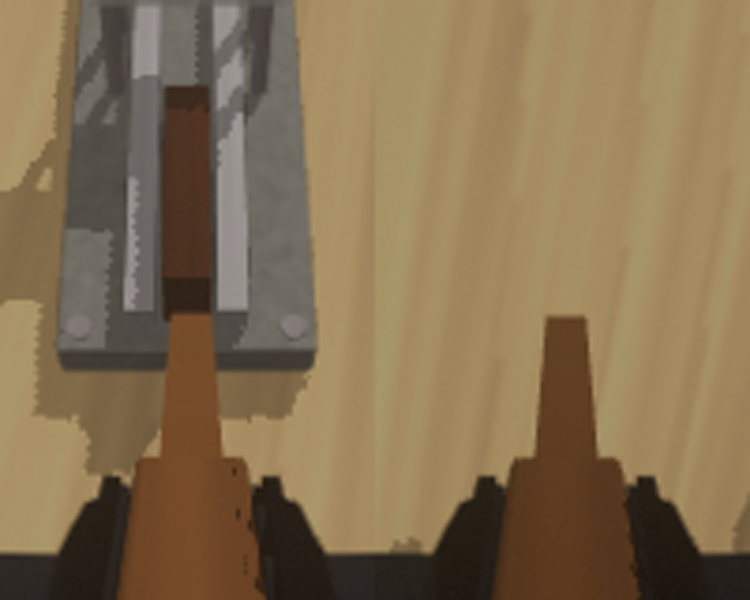

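Left half is before the push, right half is now. The stick's foot is at (191,315) and (566,318), which is the same place relative to the gripper, so it hasn't slipped in the grip. Returning to the holder.

Emit:
jog_arm(
  steps=[
    [-1,[-0.08,-0.02,0],[0,0,0]],
    [-1,[-0.2,-0.05,0],[0,0,0]],
    [-1,[-0.35,-0.09,0],[0,0,0]],
    [-1,[-0.5,-0.13,0],[0,0,0]],
    [-1,[-0.65,-0.17,0],[0,0,0]],
    [-1,[-0.8,-0.21,0],[0,0,0]],
    [-1,[-0.9,-0.24,0],[0,0,0]],
    [-1,[-0.93,-0.24,0],[0,0,0]],
  ],
)

```text
t: 33.5
ee_pos: [0.606, -0.2305, 0.2823]
eef_rot: [[-0.167, 0.986, -0.0], [0.986, 0.167, 0.0], [0.0, -0.0, -1.0]]
wrist_force: [-0.5, 0.4, -0.6]
finger_gap: 0.0198
grasp_force: 30.0
```

Emit:
jog_arm(
  steps=[
    [-1,[-0.1,-0.02,0],[0,0,0.06]],
    [-1,[-0.25,-0.06,0],[0,0,0.14]],
    [-1,[-0.4,-0.1,0],[0,0,0.22]],
    [-1,[-0.55,-0.14,0],[0,0,0.3]],
    [-1,[-0.7,-0.18,0],[0,0,0.38]],
    [-1,[-0.84,-0.22,0],[0,0,0.42]],
    [-1,[-0.93,-0.24,0],[0,0,0.42]],
    [-1,[-0.93,-0.24,0],[0,0,0.42]],
  ],
)

```text
t: 34.3
ee_pos: [0.5983, -0.3255, 0.2822]
eef_rot: [[0.16, 0.987, -0.0], [0.987, -0.16, 0.0], [0.0, -0.0, -1.0]]
wrist_force: [-0.8, 0.8, -1.3]
finger_gap: 0.02
grasp_force: 30.0
```

Run:
```python
from h import *
np.set_printoptions(precision=4,suppress=True)
c=cap('wrist','w11')
from workcell import r
s=r.sense();p=np.array(s['ee_pos']);R=np.array(s['eef_rot']);print(p,R)
print('tool shift to grasp pose (units 10cm)',R.T@(np.array([.5996,-.3231,.1649])-p)*10, 'yaw',np.degrees(np.arctan2(R[1,0],R[0,0])))
```

```text
[ 0.5984 -0.3248  0.2823] [[ 0.1592  0.9872 -0.0001]
 [ 0.9872 -0.1592  0.0006]
 [ 0.0005 -0.0002 -1.    ]]
tool shift to grasp pose (units 10cm) [0.0178 0.0096 1.1737] yaw 80.84028030635707
```

Emit:
jog_arm(
  steps=[
    [-1,[0.02,0.01,0.05],[0,0,0]],
    [-1,[0.02,0.01,0.15],[0,0,0]],
    [-1,[0.02,0.01,0.27],[0,0,0]],
    [-1,[0.02,0.01,0.39],[0,0,0]],
    [-1,[0.02,0.01,0.51],[0,0,0]],
    [-1,[0.02,0.01,0.63],[0,0,0]],
    [-1,[0.02,0.01,0.75],[0,0,0]],
    [-1,[0.02,0.01,0.8],[0,0,0]],
  ],
)

```text
t: 35.15
ee_pos: [0.599, -0.3223, 0.2001]
eef_rot: [[0.159, 0.987, -0.002], [0.987, -0.159, 0.001], [0.001, -0.002, -1.0]]
wrist_force: [-0.8, 0.2, -0.7]
finger_gap: 0.0203
grasp_force: 30.0
```

Emit:
jog_arm(
  steps=[
    [-1,[0,0,0.05],[0,0,0]],
    [-1,[0,0,0.12],[0,0,0]],
    [-1,[0,0,0.2],[0,0,0]],
    [-1,[0,0,0.27],[0,0,0]],
    [-1,[0,0,0.32],[0,0,0]],
    [-1,[0,0,0.35],[0,0,0]],
    [-1,[0,0,0.365],[0,0,0]],
    [-1,[0,0,0.365],[0,0,0]],
  ],
)

```text
t: 35.95
ee_pos: [0.5997, -0.3227, 0.1659]
eef_rot: [[0.159, 0.987, -0.0], [0.987, -0.159, 0.0], [0.0, -0.0, -1.0]]
wrist_force: [-0.9, 0.3, -0.5]
finger_gap: 0.02
grasp_force: 30.0
```

Emit:
jog_arm(
  steps=[
    [-1,[0,0,0.005],[0,0,0]],
    [-1,[0,0,0.005],[0,0,0]],
    [-1,[0,0,0.005],[0,0,0]],
    [-1,[0,0,0.005],[0,0,0]],
    [-1,[0,0,0.005],[0,0,0]],
    [-1,[0,0,0.005],[0,0,0]],
    [-1,[0,0,0.005],[0,0,0]],
    [-1,[0,0,0.005],[0,0,0]],
  ],
)

```text
t: 36.75
ee_pos: [0.5997, -0.3228, 0.1654]
eef_rot: [[0.159, 0.987, 0.0], [0.987, -0.159, 0.0], [0.0, 0.0, -1.0]]
wrist_force: [0.6, 0.1, -0.9]
finger_gap: 0.0199
grasp_force: 30.0
```

Emit:
jog_arm(
  steps=[
    [-1,[0,0,0.007],[0,0,0]],
    [-1,[0,0,0.007],[0,0,0]],
    [-1,[0,0,0.007],[0,0,0]],
    [0.5,[0,0,0.007],[0,0,0]],
    [0.5,[0,0,0.007],[0,0,0]],
    [0.5,[0,0,0.007],[0,0,0]],
    [0.5,[0,0,0.007],[0,0,0]],
    [0.5,[0,0,0.007],[0,0,0]],
  ],
)

```text
t: 37.55
ee_pos: [0.5997, -0.3227, 0.1647]
eef_rot: [[0.159, 0.987, 0.0], [0.987, -0.159, 0.0], [0.0, 0.0, -1.0]]
wrist_force: [0.1, 0.3, -0.0]
finger_gap: 0.0544
grasp_force: 0.0
```

Emit:
jog_arm(
  steps=[
    [0.5,[0,0,0],[0,0,0]],
    [0.5,[0,0,0],[0,0,0]],
    [0.5,[0,0,-0.1],[0,0,0]],
    [0.5,[0,0,-0.3],[0,0,0]],
    [0.5,[0,0,-0.5],[0,0,0]],
    [0.5,[0,0,-0.7],[0,0,0]],
    [0.5,[0,0,-0.9],[0,0,0]],
    [0.5,[0,0,-1],[0,0,0]],
  ],
)

```text
t: 38.35
ee_pos: [0.6005, -0.3232, 0.2683]
eef_rot: [[0.159, 0.987, 0.004], [0.987, -0.159, -0.002], [-0.002, 0.004, -1.0]]
wrist_force: [-0.6, -0.1, -0.0]
finger_gap: 0.0717
grasp_force: 0.0
```

Emit:
jog_arm(
  steps=[
    [0.5,[0,0,-0.2],[0,0,0]],
    [0.5,[0,0,-0.4],[0,0,0]],
    [0.5,[0,0,-0.6],[0,0,0]],
    [0.5,[0,0,-0.6],[0,0,0]],
    [0.5,[0,0,-0.6],[0,0,0]],
    [0.5,[0,0,-0.6],[0,0,0]],
    [0.5,[0,0,-0.6],[0,0,0]],
    [0.5,[0,0,-0.6],[0,0,0]],
  ],
)

```text
t: 39.15
ee_pos: [0.5994, -0.3225, 0.3233]
eef_rot: [[0.159, 0.987, -0.002], [0.987, -0.159, 0.001], [0.001, -0.002, -1.0]]
wrist_force: [-0.1, -0.9, -0.9]
finger_gap: 0.0716
grasp_force: 0.0
```

Run:
```python
from h import *
np.set_printoptions(precision=4,suppress=True)
c=cap('wrist','w12');im=c['image'].astype(int)
# bright handle top near expected place
q=proj(c,(.5997,-.3228,.217),True);print('expected',q)
m=((im[...,0]>im[...,2]*2)&(im[...,0]<150)&(im[...,1]<100)).astype(np.uint8)
x,y=int(q[0]),int(q[1]);print(im[y-2:y+3:2,x-2:x+3:2].reshape(-1,3).tolist())
n,l,st,ce=cv2.connectedComponentsWithStats(m);i=l[y,x];print(st[i],ce[i])
s=cap('scene','s4'); a=load('scene')['image'].astype(int); b=s['image'].astype(int)
d=(np.abs(a-b).sum(2)>60).astype(np.uint8); d=cv2.morphologyEx(d,cv2.MORPH_OPEN,np.ones((3,3),np.uint8))
n,l,st,ce=cv2.connectedComponentsWithStats(d)
print([st[i].tolist() for i in range(1,n) if st[i][4]>20])
# cleat in scene & stop: cleat pixels along its top in scene
u=np.array([-.1705,.9853]);nn=np.array([.9853,.1705]);C=np.array([.5668,.1402])
t=cap('top','t4'); 
for xx in(46,49,52,100,105,108,109,110,111,112,114):
    p=proj(t,(*(C+u*xx/1000),.054));print(xx,t['image'][int(round(p[1])),int(round(p[0]))],end=' ')
from workcell import r
print(r.sense()['ee_pos'],r.sense()['t'],r.sense()['finger_gap'])
```

```text
expected (np.float64(262.29811940399804), np.float64(190.84486162145993))
[[121, 78, 43], [119, 76, 42], [118, 75, 40], [123, 79, 43], [121, 77, 42], [120, 77, 42], [123, 79, 42], [124, 79, 43], [122, 78, 43]]
[ 241  137   42   64 2233] [261.4407 164.253 ]
[[0, 0, 31, 26, 552], [142, 0, 33, 25, 372], [174, 0, 39, 96, 1222], [0, 16, 141, 164, 9958], [112, 45, 19, 31, 265], [139, 126, 19, 7, 83], [304, 166, 6, 5, 22], [288, 172, 14, 15, 154], [128, 192, 49, 30, 654]]
46 [126 115 105] 49 [117 109  99] 52 [55 37 30] 100 [50 29 16] 105 [51 28 17] 108 [45 23 11] 109 [45 23 11] 110 [38 34 32] 111 [38 34 32] 112 [38 34 32] 114 [40 39 40] [ 0.5996 -0.3227  0.3242] 39.3 0.0712392493305685
```

```bash
python3 -c "
from workcell import r
print(r.sign_off())"
```

```text
the job is handed in; nothing more can be done
None
```

The job is handed in at about 39 s: the cleat was pushed home against the stop with about 10 N, the stick is back upright in its holder, and the gripper is clear; sign-off returned no verdict.

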